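# Roll the inlay plates flush

## Task

The five metal inlay plates in the wooden board stand proud. Take the hand roller from its stand, set it down on the bare land at one end of the board and roll it, its wheel turning, right along to the land at the other end with steady moderate pressure (about 10 to 12 N, never over 20 N or the inlay is spoiled), so that all five plates go in flush; then put the roller back in its stand, upright and fully seated. Press the board with the roller only, feel for its surface because its height is not known, and leave the other things alone.

Things in the scene. Friction and masses are not known exactly. Their poses are not given: they have to be found in the camera images.
- roller_grip (a point): Hand roller, 0.28 kg: middle of its upright square wooden grip (26 x 26 mm, 50 mm tall; pinch any two sides). It is 24 mm below the grip's top, 26 mm above the top of the steel bridge under the grip (56 mm along x, 68 mm along y, 6 mm thick), and 72 mm above the lowest point of the wheel. z points up the grip.
- roller_axle (a point): Middle of the roller's black rubber wheel (36 mm diameter, 40 mm wide), 54 mm straight below the grip point. It spins freely about the roller's own x axis, so the roller travels along its own y, either way. Two steel cheeks beside the wheel end 8 mm below the axle.
- roller_wheel (a joint): Turning angle of the roller's wheel in its fork, rad; 0 at the start; 18 mm of rolling is 1 rad, in either sense.
- stand_seat (a point): Fixed wooden roller stand, 96 x 104 x 46 mm, with an open pocket 62 mm (x) by 46 mm (y). The roller's bridge rests on the two high walls along x, the wheel hangs between them with 4 to 5 mm play each way. This point, 78 mm above the bench top, is where the middle of the grip is when stowed; axes as the roller's. A tall lamp post stands about 0.2 m to its left: go round it.
- board_mid (a point): Fixed inlay board: middle of its underside, on the bench top. Dark tray 92 mm (x) by 222 mm (y), 20 mm high, in it a pale bed 70 x 200 mm on springs. y runs along the board. The bed's upper face is 28 to 44 mm above this point, different each time and not told: feel for it. It stays level and gives about 1 mm per 10 N.
- land0 (a point): Point on the bench top under the middle of the bare land at the board's -y end, 84 mm from board_mid: 32 mm long, flush face of the bed where the roller can be set down. The five plates (each 56 mm along x, 26 mm along y, 27.2 mm apart) fill the 136 mm between the two lands.
- land1 (a point): The same for the land at the board's +y end.
- plate0 (a joint): How far inlay plate 0 (brass) has been pressed in, m: 0.005 is flush with the bed, 0 is 5 mm proud. It is held by friction: it goes down under about 8 N and stays. Plate 0 is at the board's -y end, plate 4 at +y.
- plate1 (a joint): How far inlay plate 1 (copper) has been pressed in, m: 0.005 is flush with the bed, 0 is 5 mm proud. It is held by friction: it goes down under about 8 N and stays. Plate 0 is at the board's -y end, plate 4 at +y.
- plate2 (a joint): How far inlay plate 2 (brass) has been pressed in, m: 0.005 is flush with the bed, 0 is 5 mm proud. It is held by friction: it goes down under about 8 N and stays. Plate 0 is at the board's -y end, plate 4 at +y.
- plate3 (a joint): How far inlay plate 3 (copper) has been pressed in, m: 0.005 is flush with the bed, 0 is 5 mm proud. It is held by friction: it goes down under about 8 N and stays. Plate 0 is at the board's -y end, plate 4 at +y.
- plate4 (a joint): How far inlay plate 4 (brass) has been pressed in, m: 0.005 is flush with the bed, 0 is 5 mm proud. It is held by friction: it goes down under about 8 N and stays. Plate 0 is at the board's -y end, plate 4 at +y.
- cutters: red-handled side cutters, 120 mm; bystander; origin under its centre
- amber_tin: small brass tin, 51 mm across; bystander; origin under its centre
- dropper_bottle: white dropper bottle, 80 mm high; bystander; origin under its centre
- burr_stand: wooden block with burrs, 85 mm; bystander; origin under its centre
- cream_jar: cream ceramic pot, 85 mm high; bystander; origin under its centre
- ring_gauge: brass gauge, 124 mm; bystander; origin under its centre
Things that resemble listed ones, but are neither listed nor needed, are in the scene too. Of the things that look like the part that bears stand_seat, the larger one is meant.

How it is judged:
On the way, in this order (a step that is already met when the one before it is completed fails the run):
1. the roller is lifted out of its stand (height (world z) of roller_grip above 0.105 m), for 0.1 s.
2. the roller bears on the bare land at either end of the board (axle within 22 mm of the land's middle) (contact force between roller and board above 2 N and (horizontal distance between roller_axle and land0 below 0.022 m or horizontal distance between roller_axle and land1 below 0.022 m)), for 0.05 s.
3. all five plates are flush (within 1.5 mm), the wheel has rolled more than 5 rad either way and the roller still bears on the board near one end (axle within 40 mm of a land's middle) (value of joint each of plate0, plate1, plate2, plate3, plate4 above 0.0035 m and (value of joint roller_wheel above 5 rad or value of joint roller_wheel below -5 rad) and (horizontal distance between roller_axle and land0 below 0.04 m or horizontal distance between roller_axle and land1 below 0.04 m) and contact force between roller and board above 2 N), for 0.05 s.
At the end, for the whole second after the job is handed in: all five plates are flush with the bed within 1.5 mm; the roller stands released and still in its stand, its grip within 12 mm of the seat point and within 0.1 rad of upright (value of joint each of plate0, plate1, plate2, plate3, plate4 above 0.0035 m and distance between roller_grip and stand_seat below 0.012 m and angle between roller_grip's own z axis and vertical below 0.1 rad and contact force between the fingers and roller below 0.1 N and linear speed of roller below 0.02 m/s); the robot touches nothing.
It fails at once if the roller bears on the board with more than 24 N (contact force between roller and board above 24 N).
It fails at once if the hand or arm presses the board directly (contact force between any of the fingers, the arm and board above 1 N).
It fails at once if a bystander is disturbed (moved more than 30 mm) (distance of any of cutters, amber_tin, dropper_bottle, burr_stand, cream_jar, ring_gauge from where it was at the start of the episode above 0.03 m).
It also fails if it takes over 72 s, if anything falls off the work surface, if the arm or the gripper's body presses on something with over 40 N, if the wrist force passes 120 N, or if a joint passes its speed limit or range.

## Robot

A 7-joint arm with a two-finger parallel gripper is mounted at the origin on a cart in front of the work surface, level with it; the furniture and walls round the work are solid. World frame = base frame: x ahead of the robot, y to its left, z up, the work surface at z = 0. Lengths are in m, angles in rad, forces in N, time in s.
With the tool pointing down it reaches from about 0.425 to 0.925 m from the base axis. Payload 6.8 kg.
Tool frame: the origin (TCP) lies midway between the tips of the shut fingers; the grasp point (between the pads) lies 19 mm behind it; x points along the fingers, y is the direction in which the jaws open and shut, and the axes are right-handed (so a half turn about x gives the same grasp; the last joint's range is limited). The gripper opens to 88 mm and grips with 3 to 60 N. Pads are 20 mm wide; open, the fingers measure 115 mm over their backs; the gripper's body (75 mm by 178 mm) begins 61 mm behind the grasp point.
Start: joints at [-1.442, 0.477, 0.022, 1.555, -0.011, 1.109, -0.083], TCP at [0.158, 0.656, 0.183] pointing down, gripper open.
Joint ranges: [-2.96, 2.96], [-0.34, 2.1], [-1.41, 1.46], [0.24, 2.44], [-1.37, 4.51], [0.17, 1.92], [-2.96, 2.96]. Speed limits (rad/s): [2.39, 2.39, 3.14, 3.14, 3.14, 3.14, 3.14].

## Interface

Orientations are given as a unit quaternion [x, y, z, w].
In Python, from rig import bot gives the robot as it stands.
- The arm moves only by the tool play_rows, never from a script. Its argument "deltas" is a list that holds one entry, the list of rows, each a list of 6 numbers: the shift along the tool's x, y, z in mm, then the turn, a rotation vector about the tool's x, y, z in rad. A call has 1 to 5 rows; each row is the pose to reach, as a shift and turn from the pose commanded when the call began, along the tool's axes at that moment; what a row does not reach only later rows make up. A row lasts 1/12 s, in which the tool goes at most 41.7 mm and 7.16 degrees, less where a joint would pass 70% of its speed; a pose out of reach is approached as far as the arm can. A call with a gripper value outside its range is refused whole. "fingers" is the opening, from -1 (shut) to 1 (fully open), so that 0 is half open, set as the call begins (left out, the last holds). The fingers move at their own pace and stop on an object; "newtons" is the grip in N (left out, the last holds). Time passes only in rows, so rows that repeat a pose let the fingers close. It gives the time, the measured TCP pose, the force and the opening at its end, in the units of the state.
- bot.sense(): the state, without advancing time (a new reading comes with each control period).
- bot.snapshot(name): name is "scene" or "side" or "wrist"; returns (picture, depth): 420x560x3 uint8, blue, green, red; 420x560 float32, m along the optical axis (not along the pixel's ray), 0 where there is no reading.
- bot.camera_model(name): a dict with "K" (3x3 intrinsics, pixels), "R" (3x3) and "t" (3): a world point X has camera coordinates R X + t; the wrist camera has in their place "T_tool_cam" (4x4, takes a point from camera to tool coordinates, whose origin is the TCP and whose axes are the tool frame's). Camera axes: x right, y down, z forward; pixel columns grow to the right and rows downward; lengths in m; the calibration is good to about 2 mm. A picture is of the moment at which its call begins: read the wrist's pose just before it. camera_model takes no time and is no camera call.
- bot.close_job(): hands the job in, once; it reports no verdict.
The state is a dict: "t": time; "joints": joint angles; "qvel": joint speeds; "tau": joint torques, N m; "eef_pos": TCP position; "tcp_rot": TCP orientation; "wrist_force": force on the tool from outside, world axes, zero at the start; "moment": the same for the moment, N m; "finger_gap": finger opening in m.
Only numpy, scipy, OpenCV 4.12 (cv2) and the standard library are available. Lean on these libraries where they do the work, as an engineer would, in place of code of your own. Each camera call takes 0.05 s, during which the arm holds its last target.

## Working session

There is one attempt and no reset: what is moved stays moved. The work goes in short steps, Python scripts to look and compute and a tool call to move; the robot and the scene stay as the last step left them, time stands still between calls to the robot, and variables do not carry over. Pictures are saved under pics/ and viewed, and the job is handed in when it is done.

Besides the shell and the picture viewer there is one more tool, called after "Call:" in YAML: its name, and indented under it one key for each argument. play_rows: Moves the arm, as the interface text tells. Its arguments: {"type":"object","properties":{"deltas":{"type":"array","items":{"type":"array","items":{"type":"array","items":{"type":"number"}}}},"fingers":{"type":"number"},"newtons":{"type":"number"}},"required":["deltas"]}

```bash
ls; mkdir -p pics; python3 - <<'E'
from rig import bot
import cv2,numpy as np
s=bot.sense()
for k,v in s.items(): print(k,np.round(v,4))
for n in("scene","side","wrist"):
    p,d=bot.snapshot(n); cv2.imwrite(f"pics/{n}0.png",p); np.save(f"pics/{n}0.npy",d)
    m=bot.camera_model(n); print(n,{k:np.round(v,4).tolist() for k,v in m.items()})
E
```

```text
pics
t 0.0
joints [-1.4421  0.4778  0.0223  1.5564 -0.0115  1.1093 -0.0831]
qvel [ 0.0003 -0.0004  0.0002 -0.0004  0.0005 -0.0012 -0.0006]
tau [ 0.00000e+00 -5.82867e+01  1.53450e+00 -2.72618e+01 -5.44000e-02
  1.70000e-02  2.00000e-04]
eef_pos [0.1582 0.6555 0.182 ]
tcp_rot [ 0.0829  0.7022 -0.0842  0.7021]
wrist_force [-0.2399  1.6131 -0.442 ]
moment [ 0.0231 -0.0216  0.0029]
finger_gap 0.0879
scene {'K': [[443.5542, 0.0, 276.89], [0.0, 443.5542, 204.701], [0.0, 0.0, 1.0]], 'R': [[-0.7202, -0.6934, -0.0208], [-0.4713, 0.5111, -0.7188], [0.5091, -0.5079, -0.6949]], 't': [0.3267, 0.3117, 1.4087]}
side {'K': [[390.1349, 0.0, 282.9436], [0.0, 390.1349, 209.9439], [0.0, 0.0, 1.0]], 'R': [[0.394, -0.919, -0.015], [-0.6612, -0.2721, -0.6992], [0.6384, 0.2854, -0.7148]], 't': [-0.2472, 0.3877, 0.8504]}
wrist {'K': [[325.1244, 0.0, 283.0815], [0.0, 325.1244, 209.8193], [0.0, 0.0, 1.0]], 'T_tool_cam': [[0.0012, -0.2827, 0.9592, -0.203], [1.0, -0.0005, -0.0014, -0.0008], [0.0009, 0.9592, 0.2827, -0.0786], [0.0, 0.0, 0.0, 1.0]]}
```

View pics/scene0.png

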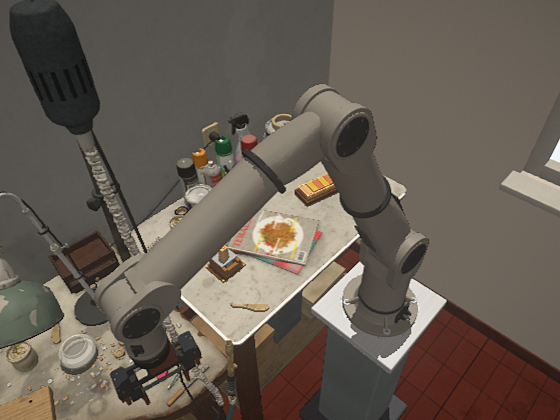

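View pics/side0.png

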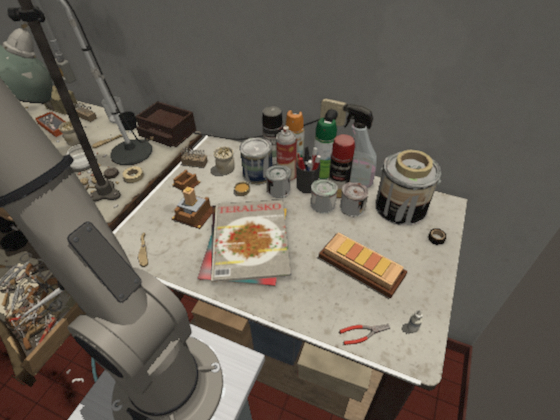

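View pics/wrist0.png

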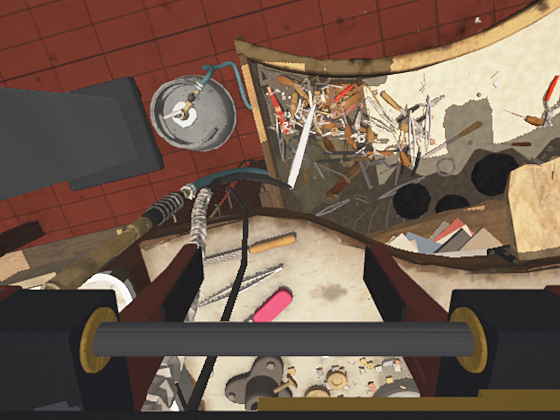

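The side view shows the roller in the larger stand at about (193,205), with a smaller look-alike stand at (185,180). The board is at about (362,262), and the lamp post's base is at about (105,190). The arm is still out to the left of the post.

```bash
cat > h.py <<'E'
import numpy as np,cv2
from rig import bot
from scipy.spatial.transform import Rotation as Ro
def cam(n,s=None):
    m=bot.camera_model(n)
    K=np.array(m["K"])
    if n=="wrist":
        T=np.array(m["T_tool_cam"]);Rt=Ro.from_quat(s["tcp_rot"]).as_matrix()
        Rwc=Rt@T[:3,:3];c=Rt@T[:3,3]+np.array(s["eef_pos"])
    else:
        R=np.array(m["R"]);Rwc=R.T;c=-R.T@np.array(m["t"])
    return K,Rwc,c
def ray(n,u,v,s=None):
    K,R,c=cam(n,s); return c,R@np.array([(u-K[0,2])/K[0,0],(v-K[1,2])/K[1,1],1])
def onz(n,u,v,z,s=None):
    c,d=ray(n,u,v,s); return c+d*(z-c[2])/d[2]
def cloud(n,D,s=None):
    K,R,c=cam(n,s);v,u=np.indices(D.shape)
    P=np.stack([(u-K[0,2])/K[0,0]*D,(v-K[1,2])/K[1,1]*D,D],-1)
    return P@R.T+c
def proj(n,X,s=None):
    K,R,c=cam(n,s);p=R.T@(np.array(X)-c);return (K@p/p[2])[:2]
E
python3 - <<'E'
from h import *
p=cv2.imread("pics/side0.png");D=np.load("pics/side0.npy");P=cloud("side",D)
for n,(u,v) in dict(grip=(188,196),standfront=(193,213),small=(185,182),board=(362,262),postbase=(105,192),post=(85,140),post2=(70,80),post3=(40,20),bare=(250,250),mag=(250,240),cutters=(365,330),bottle=(415,320),ring=(437,236),jar=(224,160),knife=(142,250),tin=(242,188),spray=(360,150),bigtin=(410,180),burr=(193,157),edge=(460,300)).items(): print(n,np.round(P[v,u],3))
for (u0,v0,w,h,nm) in((150,150,110,90,"a"),(300,220,130,90,"b")):
    c=cv2.resize(p[v0:v0+h,u0:u0+w],None,fx=6,fy=6,interpolation=cv2.INTER_CUBIC); cv2.imwrite(f"pics/side0{nm}.png",c)
E
```

```text
grip [0.458 0.229 0.09 ]
standfront [0.434 0.205 0.051]
small [0.558 0.317 0.034]
board [ 0.454 -0.3    0.047]
postbase [0.428 0.541 0.022]
post [0.439 0.539 0.219]
post2 [0.857 1.063 0.105]
post3 [0.443 0.511 0.552]
bare [ 0.394 -0.001  0.023]
mag [0.429 0.017 0.02 ]
cutters [ 0.296 -0.357  0.002]
bottle [ 0.338 -0.457  0.049]
ring [ 0.666 -0.473 -0.   ]
jar [0.674 0.233 0.065]
knife [0.283 0.286 0.014]
tin [0.62  0.143 0.015]
spray [ 0.785 -0.191  0.148]
bigtin [ 0.689 -0.357  0.16 ]
burr [0.677 0.362 0.037]
edge [ 0.881 -0.677 -0.546]
```

```bash
python3 - <<'E'
import cv2
a=cv2.imread("pics/side0a.png");b=cv2.imread("pics/side0b.png")
print(a.shape,b.shape)
E
```

```text
(540, 660, 3) (540, 780, 3)
```

View pics/side0a.png

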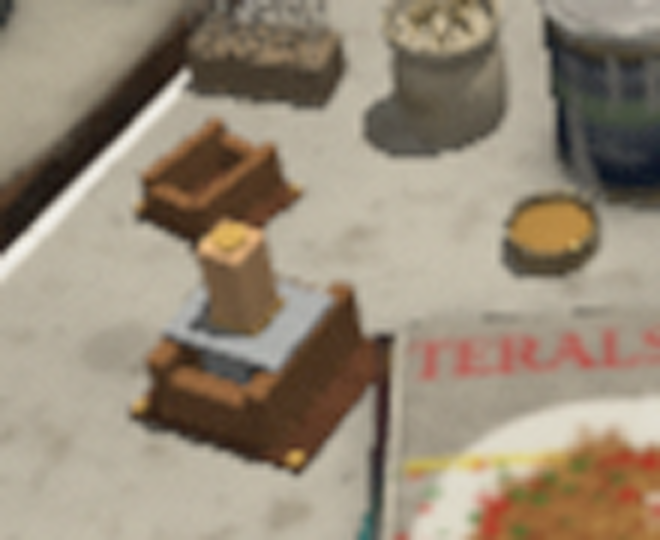

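View pics/side0b.png

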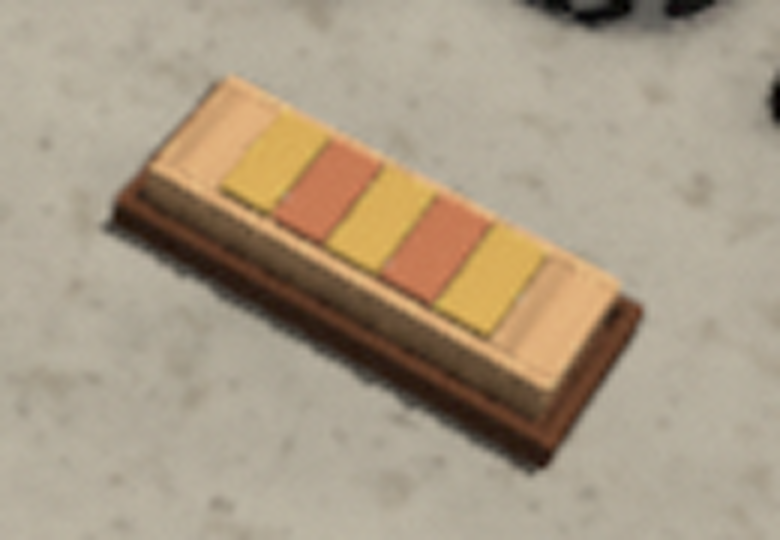

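```bash
python3 - <<'E'
from h import *
D=np.load("pics/scene0.npy");P=cloud("scene",D)
for (u,v) in [(60,80),(60,20),(40,30),(80,120),(90,150),(105,180),(120,210),(130,240),(140,250),(30,200),(60,240),(78,260),(20,300),(225,262),(318,188),(215,385),(235,375)]: print(u,v,np.round(P[v,u],3))
p=cv2.imread("pics/scene0.png")
cv2.imwrite("pics/scene0c.png",cv2.resize(p[120:300,160:420],None,fx=3,fy=3,interpolation=cv2.INTER_CUBIC))
# high points z>0.1 with radius<0.75 azimuth 20..80 not arm: from side
D=np.load("pics/side0.npy");S=cloud("side",D)
for Q,n in((S,"side"),(P,"scene")):
    r=np.hypot(Q[...,0],Q[...,1]);a=np.degrees(np.arctan2(Q[...,1],Q[...,0]))
    m=(Q[...,2]>.08)&(r>.3)&(r<.8)&(a>15)&(a<85)
    H,_,_=np.histogram2d(a[m],r[m],bins=[np.arange(15,90,5),np.arange(.3,.85,.05)]);print(n);print(H.astype(int))
E
```

```text
60 80 [0.207 0.612 0.946]
60 20 [0.214 0.585 1.01 ]
40 30 [0.211 0.611 1.007]
80 120 [0.208 0.607 0.886]
90 150 [0.237 0.6   0.817]
105 180 [0.228 0.598 0.762]
120 210 [0.225 0.593 0.695]
130 240 [0.218 0.598 0.63 ]
140 250 [ 0.751  0.399 -0.001]
30 200 [0.88  0.614 0.313]
60 240 [0.881 0.593 0.114]
78 260 [0.814 0.585 0.058]
20 300 [0.457 0.786 0.406]
225 262 [0.451 0.25  0.05 ]
318 188 [ 0.47  -0.252  0.038]
215 385 [ 0.201  0.522 -0.052]
235 375 [ 0.308  0.383 -0.364]
side
[[   0    0    0    0    0    0    0    0    5    4]
 [   0    0    0    0    4    0    0    0    1    3]
 [   0    0    0    0  115    0    0    0    0    0]
 [   0    0    0    0    0    0    0    0    0    0]
 [   0    0    0    0    0    0    0    0    0    0]
 [   0    0    0    0    0    0    0    0    0    0]
 [   0    0    0    0    0    0    0  310   26    0]
 [   0    0    0    0    0    0    0 1597  328    0]
 [   0    0    0    0    0    0    0    0    0    0]
 [   0    0    0    0    0    0    0    0    0    0]
 [   0    0    0    0    0    0    0    0    0    0]
 [   0    0    0    0    0    0    0
[... 172 characters left out ...]
   3    1]
 [   0    0    0    0    0    0    0    0    0    2]
 [   0    0    0    0   56    0    0    0    0    0]
 [   0    0    0    0    0    0    0    0    0    0]
 [   0    0    0    0    0    0    0    0    0    0]
 [   0    0    0    0    0    0    0    0    0    0]
 [   0    0    0    0    0    0    0   36    3    0]
 [   0    0    0    0    0    0    0  177  729    0]
 [   0    0    0    0    0    0    0    0    0    0]
 [   0    0    0    0    0    0  292    0    0    0]
 [  97   43   30   15   18    0 2741 1191    0    0]
 [ 326  418  450  388  380  318 3809 2713  334   51]
 [ 936 1132 1196 1255 1360 1603 2263 2140 1253  261]
 [ 467   62    0    0    0    4  420 1010  261    0]]
```

View pics/scene0c.png

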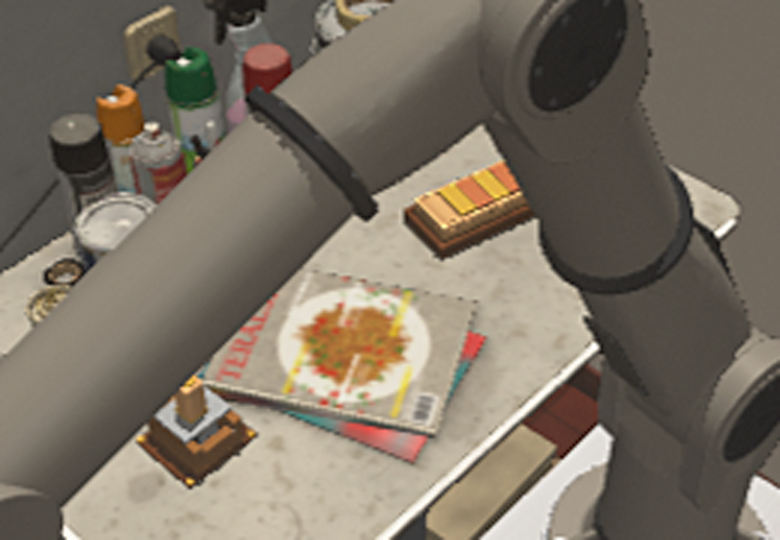

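```bash
python3 - <<'E'
from h import *
s=bot.sense()
D=np.load("pics/wrist0.npy");P=cloud("wrist",D,s)
print(Ro.from_quat(s["tcp_rot"]).as_matrix().round(2), cam("wrist",s)[2])
for (u,v) in [(200,210),(198,240),(175,200),(230,180),(190,260),(185,300),(180,370),(100,265),(60,280),(240,200),(235,260),(160,390),(80,380)]: print(u,v,np.round(P[v,u],3))
D=np.load("pics/scene0.npy");P=cloud("scene",D)
for (u,v) in [(150,310),(130,290),(120,320),(160,350),(200,345),(110,385),(200,375),(160,370),(350,130),(320,120),(400,250),(185,350),(175,380),(210,360)]: print(u,v,np.round(P[v,u],3))
p=cv2.imread("pics/scene0.png")
cv2.imwrite("pics/scene0d.png",cv2.resize(p[230:420,60:290],None,fx=3,fy=3,interpolation=cv2.INTER_CUBIC))
E
```

```text
[[-0.    0.23  0.97]
 [-0.    0.97 -0.23]
 [-1.   -0.    0.  ]] [0.0817304  0.6736394  0.38517836]
200 210 [ 0.17   0.543 -0.01 ]
198 240 [0.18  0.56  0.079]
175 200 [ 0.157  0.501 -0.048]
230 180 [ 0.163  0.562 -0.146]
190 260 [0.137 0.613 0.241]
185 300 [0.148 0.612 0.258]
180 370 [0.202 0.585 0.236]
100 265 [0.171 0.479 0.115]
60 280 [0.161 0.475 0.158]
240 200 [ 0.18   0.586 -0.057]
235 260 [0.243 0.57  0.001]
160 390 [0.192 0.585 0.259]
80 380 [0.127 0.616 0.326]
150 310 [0.108 0.644 0.579]
130 290 [0.151 0.65  0.599]
120 320 [0.122 0.69  0.587]
160 350 [0.121 0.651 0.435]
200 345 [ 0.304  0.485 -0.001]
110 385 [ 0.395  0.734 -0.005]
200 375 [0.184 0.563 0.101]
160 370 [0.138 0.661 0.345]
350 130 [0.01  0.263 0.786]
320 120 [0.056 0.285 0.796]
400 250 [-0.041  0.052  0.337]
185 350 [0.137 0.599 0.343]
175 380 [0.271 0.601 0.002]
210 360 [ 0.246  0.495 -0.002]
```

View pics/scene0d.png

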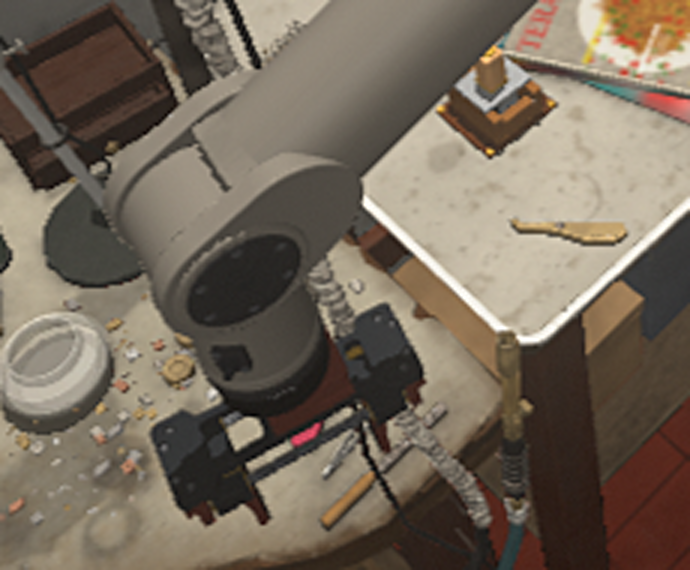

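The flexible shaft beside the hand hangs at about (0.20, 0.59), from z≈0.05 up to 1.0. The lamp post is at about (0.43, 0.54). I'll back away, draw inwards and then swing to the right on the robot's side of both.

Call:
play_rows:
  deltas:
    - [[-30,0,-25,0,0,0],[-60,-30,-30,0,0,0],[-80,-65,-30,0,0,0],[-100,-100,-30,0,0,0],[-110,-138,-30,0,0,0]]

```text
t: 0.57
eef_pos: [0.0964, 0.5289, 0.295]
tcp_rot: [0.084, 0.702, -0.082, 0.702]
wrist_force: [-0.2, -0.2, 1.6]
finger_gap: 0.0876
```

Call:
play_rows:
  deltas:
    - [[0,-35,0,0,0,0],[0,-65,0,0,0,0],[0,-65,0,0,0,0]]

```text
t: 0.82
eef_pos: [0.0807, 0.4611, 0.2932]
tcp_rot: [0.083, 0.702, -0.084, 0.702]
wrist_force: [0.5, -0.1, -0.5]
finger_gap: 0.0879
```

```bash
python3 - <<'E'
from h import *
s=bot.sense()
for k in("t","joints","eef_pos","tcp_rot"): print(k,np.round(s[k],3))
E
```

```text
t 0.817
joints [-1.515  0.037 -0.016  1.878  0.     1.227 -0.197]
eef_pos [0.081 0.461 0.293]
tcp_rot [ 0.083  0.702 -0.084  0.702]
```

```bash
python3 - <<'E'
from h import *
f=lambda u,v,z:onz("side",150+u/6,150+v/6,z)[:2]
A,B,C=f(135,412,0),f(295,465,0),f(385,360,0)
for X,Y in((A,B),(B,C)): d=Y-X;print(np.round(X,3),np.round(Y,3),np.linalg.norm(d).round(3),np.degrees(np.arctan2(d[1],d[0])))
print("centre",(A+C)/2)
g=lambda u,v,z:onz("side",300+u/6,220+v/6,z)[:2]
A,B,C=g(108,228,0),g(540,470,0),g(643,318,.018)
for X,Y in((A,B),(B,C)): d=Y-X;print(np.round(X,3),np.round(Y,3),np.linalg.norm(d).round(3),np.degrees(np.arctan2(d[1],d[0])))
print("centre",(A+C)/2)
s=bot.sense()
R=Ro.from_quat(s["tcp_rot"]).as_matrix()
p0=s["eef_pos"]
for az in range(75,25,-5):
    a=np.radians(az);x=np.array([.465*np.cos(a),.465*np.sin(a),.293]);print(az,np.round(R.T@(x-p0)*1000))
E
```

```text
[0.428 0.286] [0.428 0.19 ] 0.096 -89.94436874217385
[0.428 0.19 ] [0.51  0.185] 0.082 -3.126466255751596
centre [0.46891286 0.23555767]
[ 0.457 -0.18 ] [ 0.406 -0.393] 0.219 -103.44223946786516
[ 0.406 -0.393] [ 0.487 -0.417] 0.085 -16.703599672046547
centre [ 0.47218545 -0.29837441]
75 [ 0. -2. 41.]
70 [ 0. -5. 82.]
65 [  0. -11. 122.]
60 [  0. -21. 161.]
55 [  0. -34. 200.]
50 [  0. -51. 237.]
45 [  0. -71. 272.]
40 [  0. -93. 306.]
35 [   0. -119.  337.]
30 [   0. -147.  367.]
```

Call:
play_rows:
  deltas:
    - [[0,-2,40,0,0,0],[0,-5,80,0,0,0],[0,-12,120,0,0,0],[0,-22,160,0,0,0],[0,-36,198,0,0,0]]

```text
t: 1.23
eef_pos: [0.2677, 0.3839, 0.2929]
tcp_rot: [0.084, 0.702, -0.083, 0.702]
wrist_force: [-0.6, 0.5, -0.1]
finger_gap: 0.0879
```

Call:
play_rows:
  deltas:
    - [[0,-19,36,0,0,0],[0,-42,70,0,0,0],[0,-66,104,-0.05,0,0],[0,-92,135,-0.15,0,0],[0,-120,165,-0.23,0,0]]

```text
t: 1.65
eef_pos: [0.3991, 0.228, 0.2929]
tcp_rot: [0.001, 0.707, -0.001, 0.707]
wrist_force: [0.6, 0.6, -0.1]
finger_gap: 0.0877
```

```bash
python3 - <<'E'
from h import *
s=bot.sense()
for k in("t","joints","eef_pos","tcp_rot"): print(k,np.round(s[k],3))
p,d=bot.snapshot("wrist");cv2.imwrite("pics/w1.png",p);np.save("pics/w1.npy",d)
E
```

```text
t 1.65
joints [-1.055e+00 -2.000e-03  4.040e-01  1.919e+00  1.000e-03  1.224e+00
  9.180e-01]
eef_pos [0.399 0.228 0.293]
tcp_rot [ 0.001  0.707 -0.001  0.707]
```

View pics/w1.png

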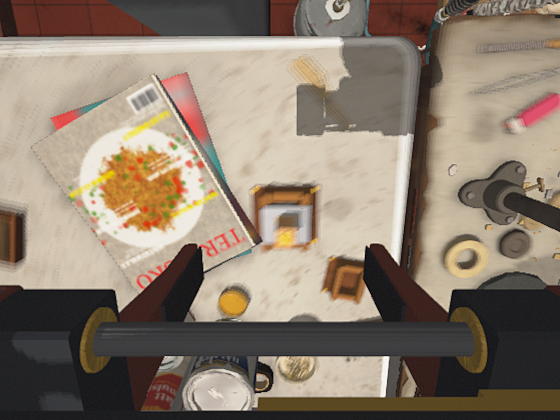

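The roller in its stand is at about (287,220) in the wrist view. It looks nearly square to the image, and the picture is blurred by motion. I'll let the arm settle and measure again.

Call:
play_rows:
  deltas:
    - [[0,0,0,0,0,0],[0,0,0,0,0,0],[0,0,0,0,0,0]]

```text
t: 1.95
eef_pos: [0.3971, 0.2306, 0.2928]
tcp_rot: [0.002, 0.707, -0.002, 0.707]
wrist_force: [0.2, 1.1, 0.0]
finger_gap: 0.0877
```

```bash
python3 - <<'E'
from h import *
s=bot.sense()
for k in("t","joints","eef_pos","tcp_rot","wrist_force"): print(k,np.round(s[k],4))
p,d=bot.snapshot("wrist");cv2.imwrite("pics/w2.png",p);np.save("pics/w2.npy",d)
cv2.imwrite("pics/w2c.png",cv2.resize(p[165:305,230:390],None,fx=4,fy=4,interpolation=cv2.INTER_CUBIC))
P=cloud("wrist",d,s)
sub=P[165:305,230:390]
for lo,hi,n in((.09,.115,"griptop"),(.046,.06,"bridge"),(.036,.046,"stand")):
    m=(P[...,2]>lo)&(P[...,2]<hi);m[:165]=0;m[270:]=0;m[:,:240]=0;m[:,340:]=0
    Q=P[m];print(n,m.sum(),Q.min(0).round(3),Q.max(0).round(3),Q.mean(0).round(3)) 
    r=cv2.minAreaRect((Q[:,:2]*1000).astype(np.float32));print(r)
E
```

```text
t 1.95
joints [-1.0574e+00 -1.8000e-03  4.0020e-01  1.9195e+00  6.0000e-04  1.2240e+00
  9.0750e-01]
eef_pos [0.3971 0.2306 0.2928]
tcp_rot [ 0.0021  0.7072 -0.0021  0.707 ]
wrist_force [0.2476 1.0715 0.0324]
griptop 424 [0.456 0.222 0.09 ] [0.482 0.247 0.107] [0.468 0.235 0.102]
((469.3832702636719, 234.89212036132812), (24.978050231933594, 25.978063583374023), 89.73347473144531)
bridge 1520 [0.426 0.2   0.046] [0.513 0.269 0.06 ] [0.465 0.234 0.052]
((469.9525451660156, 234.3345184326172), (69.38540649414062, 86.71412658691406), 89.70655059814453)
stand 335 [0.426 0.199 0.036] [0.514 0.27  0.046] [0.454 0.235 0.04 ]
((469.94378662109375, 234.48614501953125), (70.00917053222656, 88.01203155517578), 89.53736114501953)
```

View pics/w2c.png

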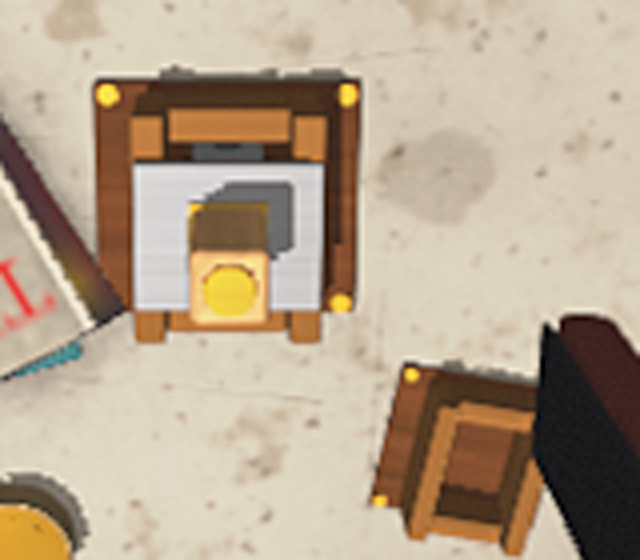

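```bash
python3 - <<'E'
from h import *
p=cv2.imread("pics/side0.png");S=cloud("side",np.load("pics/side0.npy"))
print("side", onz("side",188.7,189.2,.102))
m=(S[...,2]>.097)&(S[...,2]<.107)&(abs(S[...,0]-.468)<.03)&(abs(S[...,1]-.235)<.03);print(m.sum(),S[m].mean(0))
c1,d1=ray("side",188.7,189.2)
s=bot.sense();u,v=230+230/4,165+290/4
c2,d2=ray("wrist",u,v,s)
A=np.stack([d1,-d2],1);t=np.linalg.lstsq(A,c2-c1,rcond=None)[0];print("two-view",c1+t[0]*d1,c2+t[1]*d2)
E
```

```text
side [0.47434012 0.23428501 0.102     ]
63 [0.4684421  0.23454634 0.10289772]
two-view [0.47367412 0.23368412 0.10277608] [0.47150416 0.23501776 0.10194651]
```

Call:
play_rows:
  deltas:
    - [[30,2,30,0,0,0],[65,4,55,0,0,0],[100,4,72,0,0,0],[120,4,72,0,0,0],[120,4,72,0,0,0]]
  newtons: 40

```text
t: 2.42
eef_pos: [0.4667, 0.2325, 0.1682]
tcp_rot: [-0.0, 0.709, -0.004, 0.705]
wrist_force: [-0.8, 0.0, 0.9]
finger_gap: 0.0876
```

Call:
play_rows:
  deltas:
    - [[0,0,0,0,0,0],[0,0,0,0,0,0]]

```text
t: 2.58
eef_pos: [0.4698, 0.2342, 0.1742]
tcp_rot: [0.002, 0.707, -0.001, 0.707]
wrist_force: [0.4, 0.1, 0.3]
finger_gap: 0.0876
```

```bash
python3 - <<'E'
from h import *
s=bot.sense()
for k in("t","joints","eef_pos","tcp_rot","wrist_force"): print(k,np.round(s[k],4))
p,d=bot.snapshot("wrist");cv2.imwrite("pics/w3.png",p);np.save("pics/w3.npy",d)
P=cloud("wrist",d,s)
m=(P[...,2]>.095)&(P[...,2]<.11)&(abs(P[...,0]-.468)<.03)&(abs(P[...,1]-.235)<.03)
Q=P[m];print(m.sum(),Q.mean(0),cv2.minAreaRect((Q[:,:2]*1000).astype(np.float32)))
E
```

```text
t 2.5833
joints [-0.9616  0.2493  0.4526  1.9474 -0.1317  0.9717  1.1188]
eef_pos [0.4698 0.2342 0.1742]
tcp_rot [ 0.0022  0.7067 -0.0014  0.7075]
wrist_force [0.3746 0.137  0.3234]
859 [0.46862681 0.23433505 0.10340542] ((469.9442443847656, 234.60533142089844), (25.696285247802734, 26.042818069458008), 89.06291961669922)
```

View pics/w3.png

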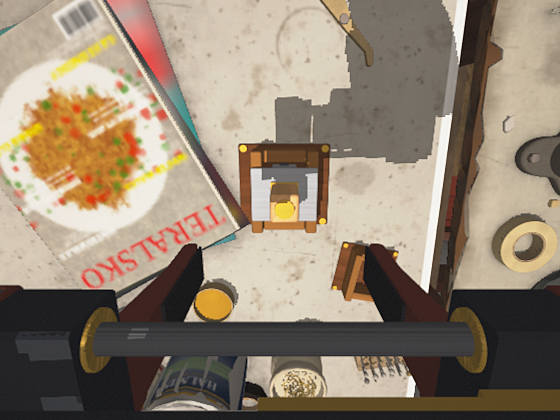

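Two views put the grip at (0.4695, 0.2345) with its top at z≈0.102, and the hand is straight above it. I'll go down and close.

Call:
play_rows:
  deltas:
    - [[35,0,0,0,0,0],[70,0,0,0,0,0],[100,0,0,0,0,0],[115,0,0,0,0,0],[115,0,0,0,0,0]]

```text
t: 3.05
eef_pos: [0.4681, 0.2329, 0.0566]
tcp_rot: [0.002, 0.708, -0.002, 0.706]
wrist_force: [-0.9, -0.2, -0.2]
finger_gap: 0.0878
```

Call:
play_rows:
  deltas:
    - [[0,0,0,0,0,0],[0,0,0,0,0,0]]

```text
t: 3.22
eef_pos: [0.4711, 0.234, 0.0601]
tcp_rot: [0.003, 0.706, -0.001, 0.708]
wrist_force: [-0.2, 0.3, 1.5]
finger_gap: 0.0882
```

Call:
play_rows:
  deltas:
    - [[0,0,-1,0,0,0],[0,0,-1,0,0,0],[0,0,-1,0,0,0],[0,0,-1,0,0,0],[0,0,-1,0,0,0]]
  fingers: -1
  newtons: 40

```text
t: 3.63
eef_pos: [0.4689, 0.233, 0.0583]
tcp_rot: [0.003, 0.707, -0.002, 0.707]
wrist_force: [0.1, -0.5, 0.3]
finger_gap: 0.058
```

Call:
play_rows:
  deltas:
    - [[0,0,0,0,0,0],[0,0,0,0,0,0],[0,0,0,0,0,0]]

```text
t: 3.88
eef_pos: [0.4687, 0.2328, 0.0579]
tcp_rot: [0.002, 0.707, -0.002, 0.707]
wrist_force: [0.4, 1.1, 0.2]
finger_gap: 0.0382
```

Call:
play_rows:
  deltas:
    - [[0,0,0,0,0,0],[0,0,0,0,0,0],[0,0,0,0,0,0],[0,0,0,0,0,0],[0,0,0,0,0,0]]

```text
t: 4.3
eef_pos: [0.4687, 0.233, 0.0579]
tcp_rot: [0.002, 0.707, -0.002, 0.707]
wrist_force: [-0.7, 1.1, -0.5]
finger_gap: 0.0251
```

```bash
python3 - <<'E'
from h import *
s=bot.sense()
for k in("t","joints","eef_pos","tcp_rot","wrist_force","moment","finger_gap"): print(k,np.round(s[k],4))
E
```

```text
t 4.3
joints [-0.9007  0.415   0.3987  2.0478 -0.2393  0.7223  1.2123]
eef_pos [0.4687 0.233  0.0579]
tcp_rot [ 0.0025  0.7071 -0.0023  0.7071]
wrist_force [-0.7355  1.0954 -0.4729]
moment [ 0.2604 -0.0238 -0.0224]
finger_gap 0.0251
```

The roller is gripped with a 25 mm gap. I'm recording the stow TCP as (0.4687, 0.233, 0.058), then lifting.

Call:
play_rows:
  deltas:
    - [[-15,0,0,0,0,0],[-40,0,0,0,0,0],[-75,0,0,0,0,0],[-110,0,0,0,0,0],[-130,0,0,0,0,0]]

```text
t: 4.72
eef_pos: [0.4696, 0.2326, 0.1909]
tcp_rot: [0.003, 0.706, -0.002, 0.708]
wrist_force: [1.0, 1.1, -2.5]
finger_gap: 0.0252
```

Call:
play_rows:
  deltas:
    - [[0,0,0,0,0,0],[0,0,0,0,0,0],[0,0,0,0,0,0]]

```text
t: 4.97
eef_pos: [0.4675, 0.2321, 0.1863]
tcp_rot: [0.002, 0.708, -0.003, 0.706]
wrist_force: [-0.4, -1.4, -3.6]
finger_gap: 0.0251
```

```bash
python3 - <<'E'
from h import *
s=bot.sense()
for k in("t","joints","eef_pos","tcp_rot","wrist_force","moment","finger_gap"): print(k,np.round(s[k],4))
p,d=bot.snapshot("side");cv2.imwrite("pics/s1.png",p);np.save("pics/s1.npy",d)
cv2.imwrite("pics/s1c.png",cv2.resize(p[120:260,120:290],None,fx=4,fy=4,interpolation=cv2.INTER_CUBIC))
# board from side depth
P=cloud("side",d)
m=(P[...,2]>.028)&(P[...,2]<.06)&(abs(P[...,0]-.463)<.1)&(abs(P[...,1]+.3)<.14)
Q=P[m];print(m.sum(),np.percentile(Q[:,2],[5,25,50,75,95]))
print(cv2.minAreaRect((Q[:,:2]*1000).astype(np.float32)))
E
```

```text
t 4.9667
joints [-0.9745  0.2329  0.4653  1.9376 -0.123   1.0015  1.1109]
eef_pos [0.4675 0.2321 0.1863]
tcp_rot [ 0.0018  0.7079 -0.003   0.7063]
wrist_force [-0.3794 -1.4437 -3.579 ]
moment [-0.019   0.0081 -0.0296]
finger_gap 0.0251
1816 [0.03312419 0.04108476 0.04364456 0.04596344 0.04806347]
((476.72381591796875, -295.9305419921875), (201.2860565185547, 74.07006072998047), 76.01885223388672)
```

View pics/s1c.png

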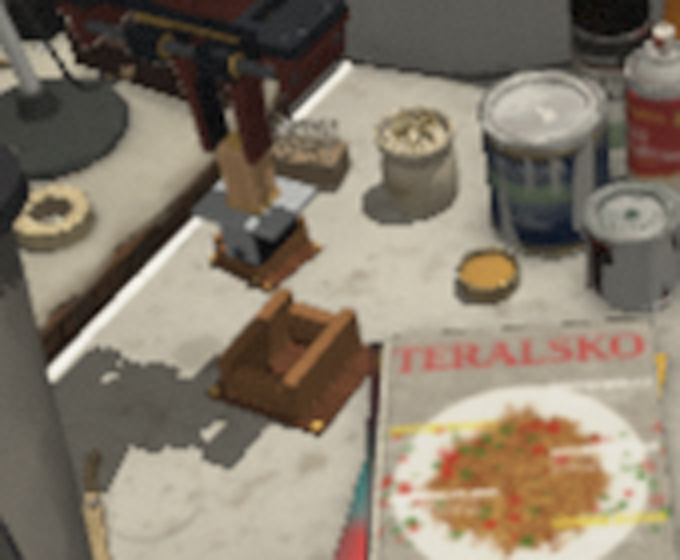

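The roller hangs upright in the grip and the stand is empty, which confirms the pocket. I'm moving across to the board.

Call:
play_rows:
  deltas:
    - [[0,-30,0,0,0,0],[0,-70,0,0.02,0,0],[0,-110,0,0.05,0,0],[0,-150,0,0.1,0,0],[0,-190,0,0.15,0,0]]

```text
t: 5.43
eef_pos: [0.4657, 0.0407, 0.1863]
tcp_rot: [0.056, 0.706, -0.057, 0.704]
wrist_force: [0.9, 0.2, -3.3]
finger_gap: 0.0252
```

Call:
play_rows:
  deltas:
    - [[0,-40,-5,0.05,0,0],[0,-80,-15,0.08,0,0],[0,-110,-20,0.08,0,0],[0,-130,-25,0.08,0,0],[0,-130,-25,0.08,0,0]]

```text
t: 5.85
eef_pos: [0.419, -0.086, 0.1865]
tcp_rot: [0.086, 0.703, -0.086, 0.701]
wrist_force: [-1.4, 0.5, -2.9]
finger_gap: 0.0252
```

Call:
play_rows:
  deltas:
    - [[0,0,0,0,0,0],[0,0,0,0,0,0],[0,0,0,0,0,0]]

```text
t: 6.1
eef_pos: [0.4224, -0.0806, 0.1874]
tcp_rot: [0.083, 0.703, -0.083, 0.702]
wrist_force: [0.4, 1.0, -2.8]
finger_gap: 0.0256
```

```bash
python3 - <<'E'
from h import *
s=bot.sense()
for k in("t","joints","eef_pos","tcp_rot","wrist_force","moment","finger_gap"): print(k,np.round(s[k],4))
print(np.degrees(np.arctan2(*Ro.from_quat(s["tcp_rot"]).as_matrix()[1::-1,1])))
p,d=bot.snapshot("wrist");cv2.imwrite("pics/w4.png",p);np.save("pics/w4.npy",d)
P=cloud("wrist",d,s)
m=(P[...,2]>.024)&(P[...,2]<.06)&(abs(P[...,0]-.47)<.1)&(abs(P[...,1]+.3)<.16)
Q=P[m];print(m.sum(),np.percentile(Q[:,2],[5,25,50,75,95]))
print(cv2.minAreaRect((Q[:,:2]*1000).astype(np.float32)))
cv2.imwrite("pics/w4m.png",m*255)
E
```

```text
t 6.1
joints [-0.6323  0.0435  0.7113  2.1373 -0.0337  0.9727  1.4334]
eef_pos [ 0.4224 -0.0806  0.1874]
tcp_rot [ 0.0826  0.7026 -0.0831  0.7018]
wrist_force [ 0.3662  0.9633 -2.8179]
moment [0.007  0.0239 0.0025]
finger_gap 0.0256
76.54175543919804
9171 [0.03243596 0.04188172 0.04421462 0.04621971 0.04731454]
((472.7546691894531, -297.54815673828125), (201.30160522460938, 77.92223358154297), 75.4820327758789)[ WARN:0@1.626] global loadsave.cpp:1063 imwrite_ Unsupported depth image for selected encoder is fallbacked to CV_8U.
```

View pics/w4.png

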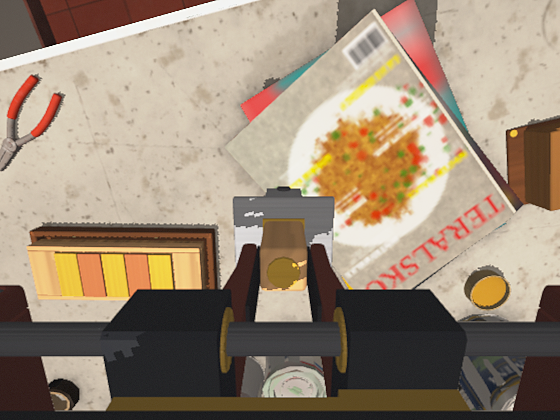

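The board is at about (125,268) in the wrist view, roughly parallel to the tool. The roller is upright in the jaws. I'll fit the board from its plates and bed in both views.

```bash
python3 - <<'E'
from h import *
s=bot.sense()
# pose at w4: same as now nearly
for n,f in(("wrist","w4"),("side","s1")):
    p=cv2.imread(f"pics/{f}.png");P=cloud(n,np.load(f"pics/{f}.npy"),s)
    box=(abs(P[...,0]-.47)<.1)&(abs(P[...,1]+.3)<.14)&(P[...,2]>.03)&(P[...,2]<.06)
    zc=P[...,2]
    print(n,"hist",np.histogram(zc[box],bins=np.arange(.03,.056,.002)))
    hsv=cv2.cvtColor(p,cv2.COLOR_BGR2HSV)
    v=np.median(hsv[box],0);print(v)
    m=box&(hsv[...,1]>130)&(hsv[...,2]>150)
    m=cv2.morphologyEx(m.astype(np.uint8),cv2.MORPH_OPEN,np.ones((2,2)))>0
    Q=P[m];print("plates",m.sum(),np.median(Q[:,2]),cv2.minAreaRect((Q[:,:2]*1000).astype(np.float32)),Q.mean(0))
    top=box&(P[...,2]>.0405)
    Q=P[top];print("top",cv2.minAreaRect((Q[:,:2]*1000).astype(np.float32)))
    # centre by rays on the plane z
    vis=p.copy();vis[m]=(255,0,0);cv2.imwrite(f"pics/{f}_pl.png",cv2.resize(vis[200:320,0:240] if n=="wrist" else vis[220:310,300:430],None,fx=3,fy=3,interpolation=cv2.INTER_NEAREST))
E
```

```text
wrist hist (array([ 145,  132,  239,  141,  137, 1180, 2264, 1539, 2989,  118,    0,
          0]), array([0.03 , 0.032, 0.034, 0.036, 0.038, 0.04 , 0.042, 0.044, 0.046,
       0.048, 0.05 , 0.052, 0.054]))
[ 19. 158. 238.]
plates 4500 0.046372856841885884 ((442.3492736816406, -212.19715881347656), (115.9737777709961, 335.577392578125), 13.753857612609863) [ 0.47279907 -0.29827268  0.05082187]
top ((475.773193359375, -298.028076171875), (200.96925354003906, 70.8897476196289), 76.2823486328125)
side hist (array([ 37,  42,  57,  39, 102, 305, 341, 418, 342,  88,  10,   0]), array([0.03 , 0.032, 0.034, 0.036, 0.038, 0.04 , 0.042, 0.044, 0.046,
       0.048, 0.05 , 0.052, 0.054]))
[ 16. 126. 215.]
plates 843 0.045860651082685666 ((473.916259765625, -300.3053283691406), (134.3075714111328, 58.04248046875), 76.25415802001953) [ 0.47218362 -0.30279939  0.04561924]
top ((476.07330322265625, -296.0989990234375), (200.34524536132812, 72.65972137451172), 75.6088638305664)
```

View pics/w4_pl.png

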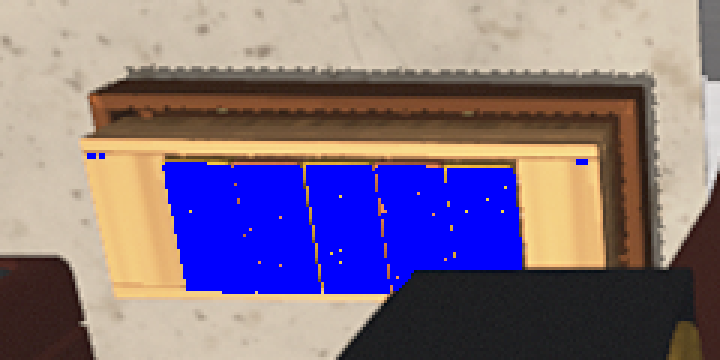

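Both views agree: the board's middle is at (0.4757, -0.298), its long axis at 76.2°, and the bed's top near z≈0.042. The +y land's middle is therefore at (0.496, -0.216). I'm going above that land.

Call:
play_rows:
  deltas:
    - [[0,-25,25,0,0,0],[0,-50,50,0,0,0],[0,-75,75,0.005,0,0],[15,-100,95,0.005,0,0],[35,-115,103,0.005,0,0]]

```text
t: 6.57
eef_pos: [0.4996, -0.2205, 0.1535]
tcp_rot: [0.084, 0.7, -0.086, 0.704]
wrist_force: [-1.0, 0.7, -2.4]
finger_gap: 0.0255
```

Call:
play_rows:
  deltas:
    - [[25,0,0,0,0,0],[32,0,0,0,0,0],[32,0,0,0,0,0],[32,0,0,0,0,0]]

```text
t: 6.9
eef_pos: [0.4957, -0.2165, 0.121]
tcp_rot: [0.085, 0.702, -0.085, 0.702]
wrist_force: [0.3, -0.1, -1.8]
finger_gap: 0.0252
```

```bash
cat > st.py <<'E'
from h import *
s=bot.sense()
for k in("t","eef_pos","wrist_force","moment","finger_gap"): print(k,np.round(s[k],4))
R=Ro.from_quat(s["tcp_rot"]).as_matrix();print("yaw y",np.degrees(np.arctan2(R[1,1],R[0,1])).round(2),"down axis",R[:,0].round(4))
c=np.array([.4757,-.298]);u=np.array([np.cos(np.radians(76.2)),np.sin(np.radians(76.2))]);w=np.array([u[1],-u[0]])
d=np.array(s["eef_pos"])[:2]-c;print("along",(d@u*1000).round(1),"across",(d@w*1000).round(1))
E
python3 st.py; python3 - <<'E'
from h import *
p,d=bot.snapshot("side");cv2.imwrite("pics/s2.png",cv2.resize(p[130:320,260:480],None,fx=3,fy=3,interpolation=cv2.INTER_CUBIC))
E
```

```text
t 6.9
eef_pos [ 0.4957 -0.2165  0.121 ]
wrist_force [ 0.2969 -0.1449 -1.8458]
moment [-0.0092 -0.0123  0.0304]
finger_gap 0.0252
yaw y 76.24 down axis [-1.e-03  4.e-04 -1.e+00]
along 83.9 across 0.0
```

View pics/s2.png

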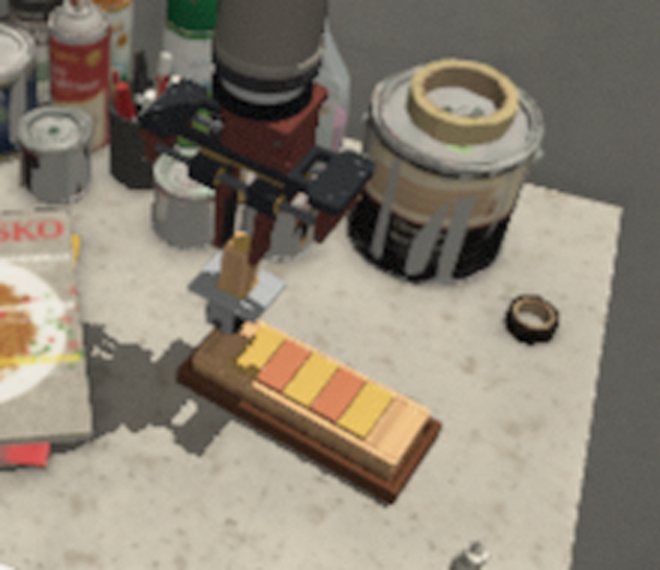

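The roller hangs over the near land, centred. I'm going down to feel for the surface.

Call:
play_rows:
  deltas:
    - [[8,0,0,0,0,0],[16,0,0,0,0,0],[20,0,0,0,0,0],[20,0,0,0,0,0],[20,0,0,0,0,0]]

```text
t: 7.37
eef_pos: [0.4953, -0.2175, 0.1008]
tcp_rot: [0.085, 0.702, -0.085, 0.702]
wrist_force: [0.7, 0.5, -2.4]
finger_gap: 0.0251
```

Call:
play_rows:
  deltas:
    - [[2,0,0,0,0,0],[4,0,0,0,0,0],[4,0,0,0,0,0]]

```text
t: 7.62
eef_pos: [0.4954, -0.2176, 0.0967]
tcp_rot: [0.085, 0.702, -0.085, 0.702]
wrist_force: [0.4, 0.6, -3.5]
finger_gap: 0.0253
```

Call:
play_rows:
  deltas:
    - [[1,0,0,0,0,0],[2,0,0,0,0,0],[2,0,0,0,0,0]]

```text
t: 7.87
eef_pos: [0.4955, -0.2176, 0.0948]
tcp_rot: [0.085, 0.702, -0.085, 0.702]
wrist_force: [-0.0, -0.8, -2.6]
finger_gap: 0.0257
```

Call:
play_rows:
  deltas:
    - [[1,0,0,0,0,0],[1,0,0,0,0,0]]

```text
t: 8.03
eef_pos: [0.4955, -0.2176, 0.0938]
tcp_rot: [0.085, 0.702, -0.085, 0.702]
wrist_force: [0.1, 0.3, -2.7]
finger_gap: 0.0251
```

Call:
play_rows:
  deltas:
    - [[1,0,0,0,0,0],[1,0,0,0,0,0]]

```text
t: 8.2
eef_pos: [0.4955, -0.2176, 0.0928]
tcp_rot: [0.085, 0.702, -0.085, 0.702]
wrist_force: [0.4, -0.0, -2.2]
finger_gap: 0.0252
```

Call:
play_rows:
  deltas:
    - [[0.5,0,0,0,0,0],[0.5,0,0,0,0,0]]

```text
t: 8.37
eef_pos: [0.4957, -0.2177, 0.0926]
tcp_rot: [0.085, 0.702, -0.085, 0.702]
wrist_force: [-0.1, 0.3, -2.2]
finger_gap: 0.0253
```

Call:
play_rows:
  deltas:
    - [[0.5,0,0,0,0,0],[0.5,0,0,0,0,0]]

```text
t: 8.53
eef_pos: [0.4958, -0.2178, 0.0922]
tcp_rot: [0.085, 0.702, -0.085, 0.702]
wrist_force: [0.0, 0.2, 1.5]
finger_gap: 0.0254
```

Call:
play_rows:
  deltas:
    - [[0.5,0,0,0,0,0],[0.5,0,0,0,0,0]]

```text
t: 8.7
eef_pos: [0.4959, -0.2179, 0.0919]
tcp_rot: [0.085, 0.702, -0.085, 0.702]
wrist_force: [-1.5, 0.2, 4.5]
finger_gap: 0.0255
```

Call:
play_rows:
  deltas:
    - [[1,0,0,0,0,0],[1,0,0,0,0,0]]

```text
t: 8.87
eef_pos: [0.4962, -0.2181, 0.0912]
tcp_rot: [0.085, 0.701, -0.085, 0.702]
wrist_force: [-2.2, 0.7, 10.7]
finger_gap: 0.0248
```

Contact starts at a commanded TCP z of about 0.0925, which puts the bed at about z 0.040. The force rises by about 6 N per mm commanded and is now about 13 N. I'll ease up 0.3 mm and start rolling towards the far land.

Call:
play_rows:
  deltas:
    - [[-0.3,0,0,0,0,0],[-0.3,-2,0,0,0,0],[-0.3,-4,0,0,0,0],[-0.3,-6,0,0,0,0],[-0.3,-8,0,0,0,0]]

```text
t: 9.28
eef_pos: [0.4949, -0.2232, 0.0914]
tcp_rot: [0.086, 0.702, -0.084, 0.702]
wrist_force: [0.2, 7.5, 8.8]
finger_gap: 0.0255
```

Call:
play_rows:
  deltas:
    - [[0,-2,0,0,0,0],[0,-4,0,0,0,0],[0,-6,0,0,0,0]]

```text
t: 9.53
eef_pos: [0.4934, -0.2301, 0.0915]
tcp_rot: [0.086, 0.702, -0.084, 0.702]
wrist_force: [-1.5, 1.8, 8.3]
finger_gap: 0.0252
```

```bash
python3 st.py
```

```text
t 9.5333
eef_pos [ 0.4934 -0.2301  0.0915]
wrist_force [-1.4886  1.8232  8.2676]
moment [0.7206 0.3261 0.0296]
finger_gap 0.0252
yaw y 76.21 down axis [ 0.0016  0.0019 -1.    ]
along 70.2 across 1.0
```

Call:
play_rows:
  deltas:
    - [[0,-3,0,0,0,0],[0,-6,0,0,0,0],[0,-9,0,0,0,0]]

```text
t: 9.78
eef_pos: [0.4906, -0.2404, 0.0915]
tcp_rot: [0.085, 0.701, -0.085, 0.702]
wrist_force: [-1.9, 1.4, 8.0]
finger_gap: 0.025
```

Call:
play_rows:
  deltas:
    - [[0,-3,0,0,0,0],[0,-6,0,0,0,0],[0,-9,0,0,0,0]]

```text
t: 10.03
eef_pos: [0.4885, -0.249, 0.0916]
tcp_rot: [0.085, 0.701, -0.085, 0.702]
wrist_force: [-0.9, 3.7, 8.2]
finger_gap: 0.025
```

Call:
play_rows:
  deltas:
    - [[0,-3,0,0,0,0],[0,-6,0,0,0,0],[0,-9,0,0,0,0]]

```text
t: 10.28
eef_pos: [0.4869, -0.2562, 0.0915]
tcp_rot: [0.086, 0.702, -0.084, 0.702]
wrist_force: [-0.6, 3.3, 8.7]
finger_gap: 0.0251
```

```bash
python3 st.py
```

```text
t 10.2833
eef_pos [ 0.4869 -0.2562  0.0915]
wrist_force [-0.65    3.3097  8.677 ]
moment [ 0.832   0.3077 -0.0133]
finger_gap 0.0251
yaw y 76.2 down axis [ 0.0016  0.0021 -1.    ]
along 43.2 across 1.0
```

```bash
python3 - <<'E'
from h import *
p,d=bot.snapshot("side");np.save("pics/s3.npy",d);cv2.imwrite("pics/s3.png",cv2.resize(p[180:310,300:440],None,fx=5,fy=5,interpolation=cv2.INTER_CUBIC))
E
```

```text
(no output)
```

View pics/s3.png

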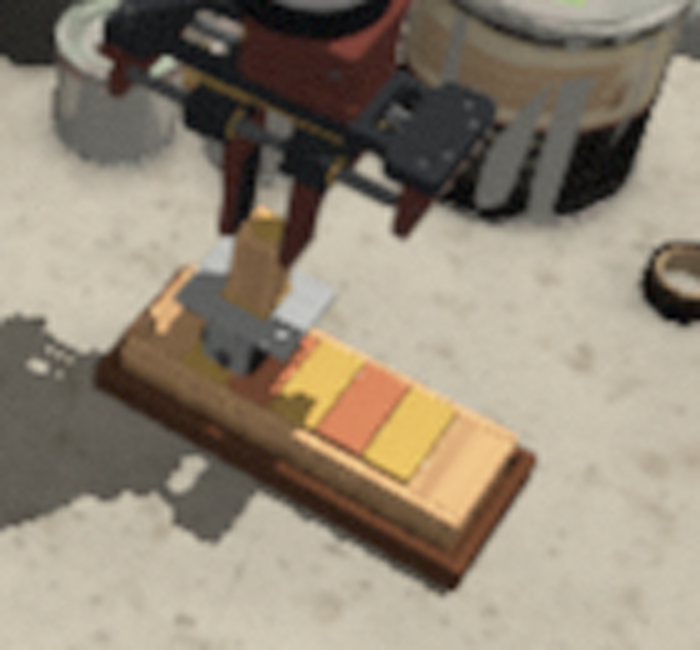

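The roller is upright over the first copper plate and tracking the board's centre. I'll keep rolling.

Call:
play_rows:
  deltas:
    - [[0,-3,0,0,0,0],[0,-6,0,0,0,0],[0,-9,0,0,0,0],[0,-12,0,0,0,0]]

```text
t: 10.67
eef_pos: [0.4835, -0.2697, 0.0916]
tcp_rot: [0.085, 0.701, -0.085, 0.702]
wrist_force: [-1.6, 1.3, 8.2]
finger_gap: 0.0257
```

Call:
play_rows:
  deltas:
    - [[0,-3,0,0,0,0],[0,-6,0,0,0,0],[0,-9,0,0,0,0],[0,-12,0,0,0,0]]

```text
t: 11.0
eef_pos: [0.4813, -0.279, 0.0914]
tcp_rot: [0.086, 0.702, -0.084, 0.702]
wrist_force: [-0.0, 4.0, 8.9]
finger_gap: 0.0253
```

Call:
play_rows:
  deltas:
    - [[0,-3,0,0,0,0],[0,-6,0,0,0,0],[0,-9,0,0,0,0],[0,-12,0,0,0,0]]

```text
t: 11.33
eef_pos: [0.4778, -0.293, 0.0916]
tcp_rot: [0.085, 0.701, -0.085, 0.702]
wrist_force: [-1.9, 0.5, 7.0]
finger_gap: 0.0253
```

Call:
play_rows:
  deltas:
    - [[0,-3,0,0,0,0],[0,-6,0,0,0,0],[0,-9,0,0,0,0],[0,-12,0,0,0,0]]

```text
t: 11.67
eef_pos: [0.4754, -0.3028, 0.0914]
tcp_rot: [0.086, 0.702, -0.084, 0.702]
wrist_force: [1.4, 7.2, 9.2]
finger_gap: 0.0252
```

```bash
python3 st.py
```

```text
t 11.6667
eef_pos [ 0.4754 -0.3028  0.0914]
wrist_force [1.4272 7.2394 9.1655]
moment [ 2.1245 -0.2511  0.0256]
finger_gap 0.0252
yaw y 76.17 down axis [ 0.0016  0.0026 -1.    ]
along -4.7 across 0.8
```

Call:
play_rows:
  deltas:
    - [[0,-3,0,0,0,0],[0,-6,0,0,0,0],[0,-9,0,0,0,0],[0,-12,0,0,0,0]]

```text
t: 12.0
eef_pos: [0.4721, -0.3161, 0.0916]
tcp_rot: [0.085, 0.701, -0.085, 0.702]
wrist_force: [-1.2, 1.3, 7.4]
finger_gap: 0.0254
```

Call:
play_rows:
  deltas:
    - [[0,-3,0,0,0,0],[0,-6,0,0,0,0],[0,-9,0,0,0,0],[0,-12,0,0,0,0]]

```text
t: 12.33
eef_pos: [0.4691, -0.3281, 0.0916]
tcp_rot: [0.085, 0.701, -0.086, 0.703]
wrist_force: [-2.3, 1.8, 7.6]
finger_gap: 0.0253
```

Call:
play_rows:
  deltas:
    - [[0,-3,0,0,0,0],[0,-6,0,0,0,0],[0,-9,0,0,0,0],[0,-12,0,0,0,0]]

```text
t: 12.67
eef_pos: [0.4666, -0.3389, 0.0916]
tcp_rot: [0.085, 0.701, -0.085, 0.703]
wrist_force: [-1.5, 1.1, 7.4]
finger_gap: 0.0254
```

Call:
play_rows:
  deltas:
    - [[0,-3,0,0,0,0],[0,-6,0,0,0,0],[0,-9,0,0,0,0],[0,-12,0,0,0,0]]

```text
t: 13.0
eef_pos: [0.4634, -0.3515, 0.0916]
tcp_rot: [0.085, 0.701, -0.086, 0.703]
wrist_force: [-0.7, 1.0, 7.3]
finger_gap: 0.0253
```

```bash
python3 st.py
```

```text
t 13.0
eef_pos [ 0.4634 -0.3515  0.0916]
wrist_force [-0.6541  0.9544  7.3199]
moment [ 0.1341  0.2476 -0.0178]
finger_gap 0.0253
yaw y 76.14 down axis [ 1.6e-03 -9.0e-04 -1.0e+00]
along -54.9 across 0.8
```

Call:
play_rows:
  deltas:
    - [[0.2,-3,0,0,0,0],[0.2,-6,0,0,0,0],[0.2,-9,0,0,0,0],[0.2,-12,0,0,0,0]]

```text
t: 13.33
eef_pos: [0.4605, -0.3633, 0.0915]
tcp_rot: [0.085, 0.701, -0.086, 0.703]
wrist_force: [0.2, 0.9, 8.0]
finger_gap: 0.0254
```

Call:
play_rows:
  deltas:
    - [[0,-3,0,0,0,0],[0,-6,0,0,0,0],[0,-9,0,0,0,0],[0,-12,0,0,0,0]]

```text
t: 13.67
eef_pos: [0.4576, -0.3749, 0.0915]
tcp_rot: [0.085, 0.701, -0.086, 0.703]
wrist_force: [-1.1, -0.4, 7.9]
finger_gap: 0.0248
```

Call:
play_rows:
  deltas:
    - [[0,-3,0,0,0,0],[0,-5,0,0,0,0],[0,-5,0,0,0,0],[0,-5,0,0,0,0]]

```text
t: 14.0
eef_pos: [0.4563, -0.3801, 0.0916]
tcp_rot: [0.085, 0.701, -0.086, 0.703]
wrist_force: [-0.6, 0.7, 6.4]
finger_gap: 0.0254
```

```bash
python3 st.py;  python3 - <<'E'
from h import *
for n in("side","scene"):
    p,d=bot.snapshot(n);np.save(f"pics/{n}4.npy",d);cv2.imwrite(f"pics/{n}4r.png",p)
    P=cloud(n,d)
    c=np.array([.4757,-.298]);a=np.radians(76.2);u=np.array([np.cos(a),np.sin(a)]);w=np.array([u[1],-u[0]])
    al=(P[...,:2]-c)@u;ac=(P[...,:2]-c)@w
    for i,x in enumerate([.084,.0544,.0272,0,-.0272,-.0544,-.084]):
        m=(abs(al-x)<.009)&(abs(ac)<.022)&(P[...,2]>.02)&(P[...,2]<.06)
        print(n,i,m.sum(),np.median(P[m][:,2]).round(4) if m.sum() else None)
p=cv2.imread("pics/side4r.png");cv2.imwrite("pics/side4.png",cv2.resize(p[180:310,300:440],None,fx=5,fy=5,interpolation=cv2.INTER_CUBIC))
E
```

```text
t 14.0
eef_pos [ 0.4563 -0.3801  0.0916]
wrist_force [-0.5948  0.7032  6.3927]
moment [-0.064   0.3042  0.0139]
finger_gap 0.0254
yaw y 76.12 down axis [ 0.0016 -0.0017 -1.    ]
along -84.4 across 0.7
side 0 79 0.0413
side 1 87 0.041
side 2 91 0.0409
side 3 92 0.0408
side 4 89 0.0405
side 5 55 0.0406
side 6 12 0.0405
scene 0 31 0.0378
scene 1 32 0.037
scene 2 32 0.0372
scene 3 33 0.0375
scene 4 32 0.0357
scene 5 39 0.0378
scene 6 13 0.0413
```

View pics/side4.png

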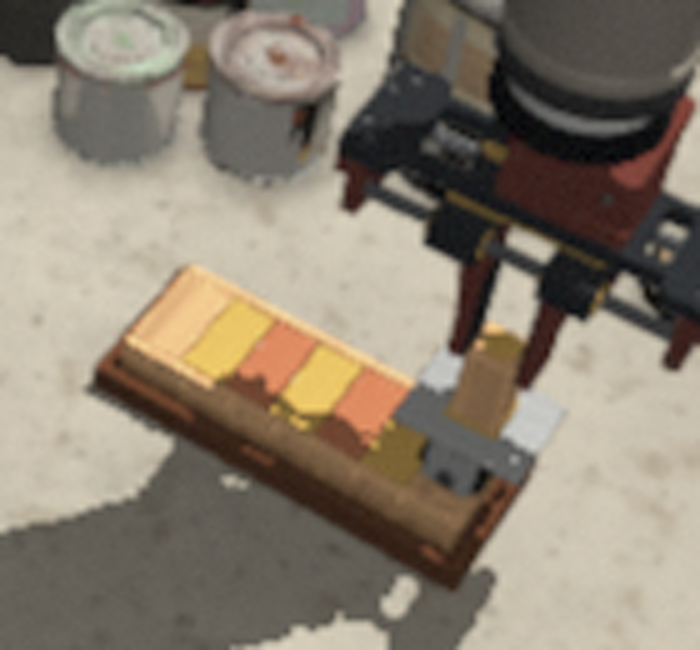

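The plates read level with both lands to within about 0.5 mm in the side depth, and the roller is still bearing about 9 N at the far land. I'm lifting off and going back.

Call:
play_rows:
  deltas:
    - [[-5,0,0,0,0,0],[-25,0,0,0,0,0],[-55,0,0,0,0,0],[-85,0,0,0,0,0],[-95,0,0,0,0,0]]

```text
t: 14.52
eef_pos: [0.4569, -0.3803, 0.189]
tcp_rot: [0.085, 0.7, -0.086, 0.703]
wrist_force: [0.5, -0.1, -2.9]
finger_gap: 0.0254
```

Call:
play_rows:
  deltas:
    - [[0,35,-10,0,0,0],[0,75,-15,0,0,0],[0,115,-20,0,0,0],[0,155,-25,0,0,0],[0,195,-30,0,0,0]]

```text
t: 14.93
eef_pos: [0.4726, -0.1801, 0.1846]
tcp_rot: [0.085, 0.702, -0.085, 0.702]
wrist_force: [0.4, -0.2, -2.6]
finger_gap: 0.0252
```

```bash
cat > go.py <<'E'
import sys
from h import *
s=bot.sense();R=Ro.from_quat(s["tcp_rot"]).as_matrix()
t=np.array([float(v) for v in sys.argv[1:4]])
print(np.round(s["eef_pos"],4),"delta",np.round(R.T@(t-s["eef_pos"])*1000,1))
Rt=np.array([[0,0,1],[0,1,0],[-1,0,0.]])
print("turn to yaw90",np.round(Ro.from_matrix(R.T@Rt).as_rotvec(),4))
E
python3 go.py .4687 .233 .19
```

```text
[ 0.4726 -0.1801  0.1846] delta [  -5.2  400.1 -102.7]
turn to yaw90 [-0.2419 -0.0012 -0.0004]
```

Call:
play_rows:
  deltas:
    - [[-1,39,-10,0,0,0],[-2,78,-20,-0.04,0,0],[-3,117,-30,-0.1,0,0],[-4,156,-40,-0.17,0,0],[-5,195,-50,-0.24,0,0]]

```text
t: 15.35
eef_pos: [0.4703, 0.0211, 0.1899]
tcp_rot: [-0.001, 0.707, 0.001, 0.707]
wrist_force: [1.8, 0.7, -3.4]
finger_gap: 0.0251
```

```bash
python3 go.py .4687 .233 .19
```

```text
[0.4703 0.0211 0.1899] delta [ -0.  211.9  -1.2]
turn to yaw90 [ 0.0019 -0.0008 -0.0003]
```

Call:
play_rows:
  deltas:
    - [[0,38,0,0,0,0],[0,76,0,0,0,0],[0,114,0,0,0,0],[0,152,-1,0,0,0],[0,185,-1,0,0,0]]

```text
t: 15.77
eef_pos: [0.4694, 0.2067, 0.1896]
tcp_rot: [0.0, 0.708, -0.0, 0.707]
wrist_force: [0.8, 0.5, -2.8]
finger_gap: 0.0252
```

Call:
play_rows:
  deltas:
    - [[0,20,0,0,0,0],[0,25,0,0,0,0],[0,25,0,0,0,0],[0,25,0,0,0,0]]

```text
t: 16.1
eef_pos: [0.4705, 0.2277, 0.1898]
tcp_rot: [0.0, 0.708, -0.001, 0.707]
wrist_force: [-0.4, -0.5, -2.7]
finger_gap: 0.0251
```

```bash
python3 go.py .4687 .233 .18; python3 - <<'E'
from h import *
s=bot.sense()
p,d=bot.snapshot("side");cv2.imwrite("pics/s5.png",cv2.resize(p[120:260,120:290],None,fx=4,fy=4,interpolation=cv2.INTER_CUBIC))
P=cloud("side",d);np.save("pics/s5.npy",d)
p,d=bot.snapshot("wrist");cv2.imwrite("pics/w5.png",p)
W=cloud("wrist",d,s)
zb=s["eef_pos"][2]+.020-.026
for Q,n in((P,"side"),(W,"wrist")):
    m=(abs(Q[...,2]-zb)<.006)&(np.hypot(Q[...,0]-s["eef_pos"][0],Q[...,1]-s["eef_pos"][1])<.055)
    X=Q[m];print(n,m.sum(),X.mean(0).round(4),"exp z",zb.round(4),cv2.minAreaRect((X[:,:2]*1000).astype(np.float32)))
    A=np.c_[X[:,:2]-X[:,:2].mean(0),np.ones(len(X))];print("slopes",np.linalg.lstsq(A,X[:,2],rcond=None)[0].round(3))
E
```

```text
[0.4705 0.2277 0.1898] delta [ 9.8  5.3 -1.8]
turn to yaw90 [-0.0023 -0.0011  0.0016]
side 252 [0.4644 0.2224 0.1854] exp z 0.1838 ((472.2613830566406, 230.3260955810547), (59.3579216003418, 72.46441650390625), 0.20305569469928741)
slopes [0.005 0.009 0.185]
wrist 4071 [0.4588 0.2277 0.185 ] exp z 0.1838 ((468.78460693359375, 227.49102783203125), (68.36077117919922, 50.16008377075195), 89.57686614990234)
slopes [0.005 0.003 0.185]
```

View pics/s5.png

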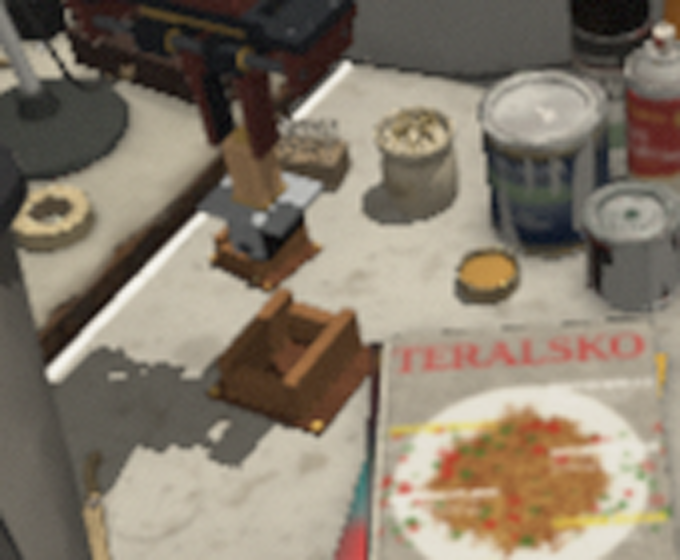

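View pics/w5.png

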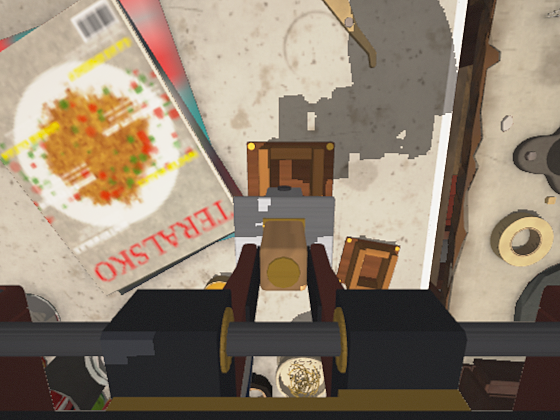

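The roller is still level in the grip (slopes under 0.5°). I'll line up with the recorded stow pose and then lower it.

Call:
play_rows:
  deltas:
    - [[5,5.5,-1.5,0,0,0],[15,6,-1.5,0,0,0],[25,6,-1.5,0,0,0],[35,6,-1.5,0,0,0],[45,6,-1.5,0,0,0]]

```text
t: 16.62
eef_pos: [0.469, 0.2345, 0.1441]
tcp_rot: [0.0, 0.707, -0.001, 0.707]
wrist_force: [0.3, 0.2, -3.3]
finger_gap: 0.0256
```

Call:
play_rows:
  deltas:
    - [[5,0,0,0,0,0],[15,0,0,0,0,0],[15,0,0,0,0,0],[15,0,0,0,0,0]]

```text
t: 16.95
eef_pos: [0.4691, 0.2347, 0.13]
tcp_rot: [0.0, 0.707, -0.001, 0.707]
wrist_force: [0.0, -0.5, -2.5]
finger_gap: 0.0254
```

```bash
python3 go.py .4690 .2335 .058
```

```text
[0.4691 0.2347 0.13  ] delta [72.  -1.1 -0.1]
turn to yaw90 [-0.002  -0.0009  0.0009]
```

Call:
play_rows:
  deltas:
    - [[10,-1,0,0,0,0],[20,-1,0,0,0,0],[30,-1,0,0,0,0],[36,-1,0,0,0,0],[36,-1,0,0,0,0]]

```text
t: 17.37
eef_pos: [0.4682, 0.2333, 0.0928]
tcp_rot: [-0.0, 0.708, -0.001, 0.706]
wrist_force: [-0.3, -0.5, -2.8]
finger_gap: 0.0251
```

Call:
play_rows:
  deltas:
    - [[5,0,0,0,0,0],[10,0,0,0,0,0],[15,0,0,0,0,0],[20,0,0,0,0,0],[25,0,0,0,0,0]]

```text
t: 17.78
eef_pos: [0.4695, 0.2341, 0.0692]
tcp_rot: [0.001, 0.707, -0.001, 0.707]
wrist_force: [-0.1, -0.6, -2.7]
finger_gap: 0.0253
```

Call:
play_rows:
  deltas:
    - [[3,0,0,0,0,0],[6,0,0,0,0,0],[6,0,0,0,0,0]]

```text
t: 18.03
eef_pos: [0.4691, 0.2338, 0.063]
tcp_rot: [0.0, 0.707, -0.001, 0.707]
wrist_force: [0.2, 0.3, -3.5]
finger_gap: 0.025
```

Call:
play_rows:
  deltas:
    - [[2,0,0,0,0,0],[4,0,0,0,0,0],[4,0,0,0,0,0]]

```text
t: 18.28
eef_pos: [0.4693, 0.234, 0.0593]
tcp_rot: [0.001, 0.707, -0.001, 0.707]
wrist_force: [-0.4, -0.3, -2.4]
finger_gap: 0.0255
```

Call:
play_rows:
  deltas:
    - [[1,0,0,0,0,0],[1,0,0,0,0,0]]

```text
t: 18.45
eef_pos: [0.4694, 0.234, 0.0585]
tcp_rot: [0.001, 0.707, -0.001, 0.707]
wrist_force: [0.0, 0.6, -3.3]
finger_gap: 0.0249
```

Call:
play_rows:
  deltas:
    - [[1,0,0,0,0,0],[1,0,0,0,0,0]]

```text
t: 18.62
eef_pos: [0.4695, 0.2343, 0.058]
tcp_rot: [0.001, 0.707, -0.0, 0.707]
wrist_force: [-0.8, 0.3, 3.5]
finger_gap: 0.0253
```

Call:
play_rows:
  deltas:
    - [[0.5,0,0,0,0,0],[0.5,0,0,0,0,0]]

```text
t: 18.78
eef_pos: [0.4695, 0.2344, 0.0579]
tcp_rot: [0.001, 0.707, -0.0, 0.707]
wrist_force: [-3.5, -0.3, 7.4]
finger_gap: 0.0254
```

The roller is seated at TCP z 0.058, the same height as when it was grasped. I'm easing off and opening.

Call:
play_rows:
  deltas:
    - [[-0.8,0,0,0,0,0],[-0.8,0,0,0,0,0],[-0.8,0,0,0,0,0],[-0.8,0,0,0,0,0],[-0.8,0,0,0,0,0]]
  fingers: 1

```text
t: 19.2
eef_pos: [0.4695, 0.234, 0.0578]
tcp_rot: [0.001, 0.707, -0.001, 0.707]
wrist_force: [-0.6, -0.2, -0.2]
finger_gap: 0.0551
```

Call:
play_rows:
  deltas:
    - [[0,0,0,0,0,0],[0,0,0,0,0,0],[0,0,0,0,0,0],[0,0,0,0,0,0],[0,0,0,0,0,0]]

```text
t: 19.62
eef_pos: [0.4694, 0.234, 0.0578]
tcp_rot: [0.001, 0.707, -0.001, 0.707]
wrist_force: [0.2, -0.2, -0.5]
finger_gap: 0.0865
```

Call:
play_rows:
  deltas:
    - [[0,0,0,0,0,0],[0,0,0,0,0,0],[0,0,0,0,0,0]]

```text
t: 19.87
eef_pos: [0.4694, 0.234, 0.0578]
tcp_rot: [0.001, 0.707, -0.001, 0.707]
wrist_force: [0.1, 0.2, 0.1]
finger_gap: 0.0875
```

Call:
play_rows:
  deltas:
    - [[-15,0,0,0,0,0],[-45,0,0,0,0,0],[-80,0,0,0,0,0],[-115,0,0,0,0,0],[-150,0,0,0,0,0]]

```text
t: 20.28
eef_pos: [0.4691, 0.2335, 0.2094]
tcp_rot: [0.001, 0.707, -0.001, 0.707]
wrist_force: [0.0, 0.1, -0.8]
finger_gap: 0.0876
```

Call:
play_rows:
  deltas:
    - [[-30,0,-30,0,0,0],[-50,0,-60,0,0,0],[-50,0,-60,0,0,0],[-50,0,-60,0,0,0]]

```text
t: 20.62
eef_pos: [0.409, 0.2349, 0.2592]
tcp_rot: [0.001, 0.707, 0.001, 0.708]
wrist_force: [-0.5, -0.9, -0.4]
finger_gap: 0.0882
```

```bash
python3 st.py;  python3 - <<'E'
from h import *
s=bot.sense()
for n in("side","wrist"):
    p,d=bot.snapshot(n);cv2.imwrite(f"pics/{n}6.png",p)
    P=cloud(n,d,s)
    for lo,hi,k in((.097,.108,"griptop"),(.049,.056,"bridge")):
        m=(P[...,2]>lo)&(P[...,2]<hi)&(abs(P[...,0]-.4695)<.04)&(abs(P[...,1]-.2345)<.04)
        Q=P[m];print(n,k,m.sum(),Q.mean(0).round(4),cv2.minAreaRect((Q[:,:2]*1000).astype(np.float32)))
    A=np.c_[Q[:,:2]-Q[:,:2].mean(0),np.ones(len(Q))];print("bridge slopes",np.linalg.lstsq(A,Q[:,2],rcond=None)[0].round(3))
    if n=="side":
        c=np.array([.4757,-.298]);a=np.radians(76.2);u=np.array([np.cos(a),np.sin(a)]);w=np.array([u[1],-u[0]])
        al=(P[...,:2]-c)@u;ac=(P[...,:2]-c)@w
        for x in [.084,.0544,.0272,0,-.0272,-.0544,-.084]:
            m=(abs(al-x)<.009)&(abs(ac)<.022)&(P[...,2]>.02)&(P[...,2]<.06);print(m.sum(),np.median(P[m][:,2]).round(4))
E
```

```text
t 20.6167
eef_pos [0.409  0.2349 0.2592]
wrist_force [-0.4667 -0.9059 -0.3733]
moment [ 0.0241 -0.0849 -0.0089]
finger_gap 0.0882
yaw y 90.02 down axis [ 0.0016  0.0034 -1.    ]
along 501.6 across -191.9
side griptop 64 [0.4688 0.2328 0.1036] ((470.1220703125, 235.1396942138672), (27.43236541748047, 26.792261123657227), 1.3634788990020752)
side bridge 193 [0.4647 0.2275 0.0533] ((468.5885925292969, 235.10891723632812), (70.28886413574219, 74.89865112304688), 87.68618774414062)
bridge slopes [0.009 0.002 0.053]
79 0.0421
82 0.0421
87 0.0418
89 0.0419
93 0.042
96 0.0418
103 0.0419
wrist griptop 467 [0.4686 0.2349 0.1044] ((470.0120544433594, 234.8656005859375), (25.617395401000977, 25.089767456054688), 0.23683570325374603)
wrist bridge 1460 [0.4655 0.2347 0.0539] ((469.572998046875, 235.48580932617188), (68.79620361328125, 76.40079498291016), 88.49108123779297)
bridge slopes [0.01  0.001 0.054]
```

View pics/side6.png

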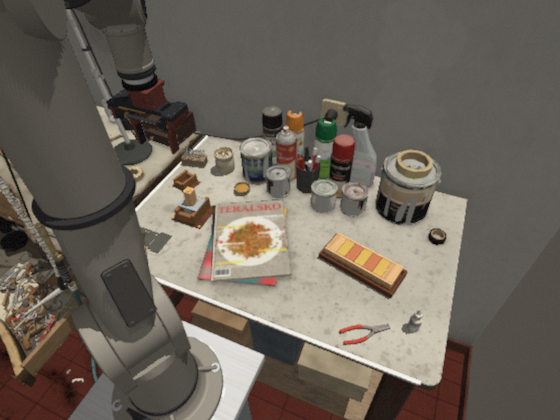

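View pics/wrist6.png

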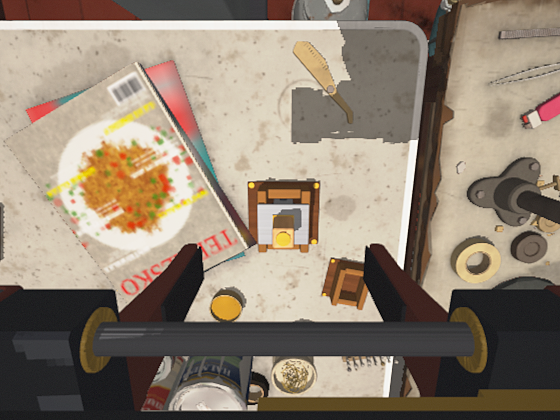

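The roller stands upright in its stand: the grip's top is at (0.470, 0.235, 0.104) and the bridge is level. The plates and lands all read within 0.3 mm of each other, and the bystanders haven't moved. I'm handing in.

Call:
play_rows:
  deltas:
    - [[0,0,0,0,0,0],[0,0,0,0,0,0],[0,0,0,0,0,0]]

```text
t: 20.97
eef_pos: [0.4097, 0.2336, 0.2569]
tcp_rot: [0.0, 0.707, -0.002, 0.707]
wrist_force: [0.5, 0.1, 0.2]
finger_gap: 0.0878
```

```bash
python3 -c "
from rig import bot
print(bot.close_job())"
```

```text
the job is handed in; nothing more can be done
None
```

I rolled all five plates flush, put the roller back in its stand and handed the job in at about 21 s. I felt for the bed on the +y land, rolled about 167 mm to the -y land, then stowed the roller and backed the arm away.

**Pressure:** Taking the 2.7 N roller weight off the wrist readings, the roller bore on the board with about 9 to 12 N while rolling. The highest reading was about 13 N, at first contact.

**Plates:** In the final side-camera depth, all five plates and both lands lie within 0.3 mm of each other.

**Roller:** It stands released in its stand with the bridge level to within 0.01 rad. The final grip-top position matches the one before grasping within about 1 mm across and 2 mm in height.

**Bystanders:** They look unmoved in the last side picture; I did not measure them.

**Not checked directly:**
- **Wheel turning:** I inferred it from the distance rolled (about 9.3 rad) and low drag on most of the run. Drag rose to about 7 N at some plate edges.
- **Scene-camera heights:** While the roller was still on the board, this camera read the board surface up to about 5 mm lower than the side camera did, and less evenly. I relied on the side view for flushness.

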